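Wind and set the loose glue timer

ROBOT

A 7-joint arm with a two-finger parallel gripper is mounted at the origin on the work surface. World frame = base frame: x ahead of the robot, y to its left, z up, the work surface at z = 0. Lengths are in m, angles in degrees, forces in N, time in s.
With the tool pointing down it reaches from about 0.4 to 0.85 m from the base axis. Payload 6.9 kg.
Tool frame: the origin (TCP) lies on the centre line of the jaws, within the pads' length; the fingertips stand 17 mm ahead of it and the grasp point (between the pads) lies 2 mm behind it; z points along the fingers, y is the line along which they close (so a half turn about z gives the same grasp; the last joint's range is limited). The gripper opens to 85 mm and grips with 20 to 120 N. Pads are 22 mm wide; open, the fingers measure 114 mm over their backs; the gripper's body (76 mm by 85 mm) begins 54 mm behind the grasp point. The pads swing forward as they close: fully open they stand 13 mm farther back than shut.
Start: joints at [-57.095, 29.078, -13.613, 85.955, 7.202, 65.827, -8.869], TCP at [0.282, 0.558, 0.248] pointing down, gripper open.
Joint ranges: [-176.47, 176.47], [-13.61, 117.27], [-81.72, 77.17], [0.22, 143.17], [-87.28, 267.28], [10, 112.55], [-165.47, 165.47]. Speed limits (degrees/s): [136.94, 136.94, 180, 180, 180, 180, 180].

INTERFACE

Orientations are given as [roll, pitch, yaw] about the fixed x, y, z axes, in that order (R = Rz(yaw) Ry(pitch) Rx(roll)).
In Python, from bench import r, eyes gives the robot as it stands.
- The arm moves only by the tool carry_out, never from a script. Its argument "moves" is text: rows parted by semicolons, each of 7 numbers parted by spaces: the shift along the tool's x, y, z in m, then the turn, a rotation vector about the tool's x, y, z in degrees, then the closure, from -1 (fully open) to 1 (shut), so that 0 is half open. A call has 1 to 20 rows; each row shifts and turns the commanded pose from where the row before left it, along the tool's axes as they then stand; what a row does not reach is not made up. A row lasts 1/8 s, in which the tool goes at most 62.5 mm and 10.7 degrees, less where a joint would pass 70% of its speed; a pose out of reach is approached as far as the arm can. A call with a gripper value outside its range is refused whole. The fingers move at their own pace and stop on an object; the grip force is fixed at half the most. Time passes only in rows, so rows that do not move let the fingers close. It gives the time, the measured TCP pose, the force, the opening and the grip force at its end, in the units of the state.
- r.get_obs(): the state, without advancing time (a new reading comes with each control period).
- eyes.grab_frame(name): name is "scene" or "top"; returns the picture (384x512x3 uint8, red, green, blue); there is no depth.
- eyes.camera_params(name): a dict with "fovy" (degrees; the focal length in pixels is half the picture's height over the tangent of half this angle, whatever the lens; pixels are square), "cx", "cy" (the principal point, pixels), "camera_from_world" (4x4, takes a point from world to camera coordinates). Camera axes: x right, y up, looking along -z (the intrinsics and any distortion apply to the point x, -y, -z); pixel columns grow to the right and rows downward; lengths in m; the calibration is good to about 2 mm. A picture is of the moment at which its call begins. camera_params takes no time and is no camera call.
- r.sign_off(): hands the job in; it is judged then, once.
Trained networks look in the newest picture that a camera, given by its name, has taken for a name from the list of things; names that differ only in an ending like _2 or _b are one class to them, and where a whole thing is asked for, a point or a joint stands for the part that bears it (a point fixed in the world has none). Each returns a list of dicts, best first, with "p" (0 to 1); they miss things now and then, are a little off and sometimes report something else, mostly with a low value. They report only what shows in the picture. A call takes as long as a camera call. They do not tell look-alikes from the thing itself.
- eyes.recognise(name, camera): "uv" ([column, row] in pixels, amid what is visible of it).
- eyes.regions_of(name, camera): "region" (384x512 bool, what is visible of it) and "uv" ([column, row] in pixels, amid what is visible of it).
The state is a dict: "time_s": time; "joint_pos": joint angles; "joint_velocities": joint speeds; "joint_efforts": joint torques, N m; "position": TCP position; "eef_rot": TCP orientation; "force": force on the tool from outside, world axes, zero at the start; "ft_torque": the same for the moment, N m; "opening": finger opening in m; "gripper_force": force on a finger pad.
Only numpy, scipy, OpenCV 4.12 (cv2) and the standard library are available. Lean on these libraries where they do the work, as an engineer would, in place of code of your own. Each camera call takes 0.05 s, during which the arm holds its last target. There are 200 camera calls.

TASK

Wind up the glue timer on the bench: turn its knob clockwise all the way to the stop, then back until its pointer lines up with the raised tab on the ring around it, and let go. The clockwork is stiff and the timer is light and stands loose, so press the knob down firmly while turning it, with about 1.5 kg but never over 2.5 kg, so that the timer neither twists round nor slides. Leave the tab where it is and the things around the timer alone.

Things in the scene. Friction and masses are not known exactly. Their poses are not given: they have to be found in the camera images.
- timer: grey plastic timer case, loose on the bench on four rubber feet (on a circle of 37 mm radius): 108 (x) x 100 (y) x 47 mm high, 0.48 kg in all; origin at the centre of its underside, under the knob's axis; z up. Unpressed it spins along with its knob, which drags with 0.18 N m; 15 N of push on the knob holds it, up to about 0.3 N m, so it also twists if the knob is forced past its stop
- timer_front (a point): point on the middle of the case's face towards its -x, 54 mm from the knob's axis, 26 mm above the bench; it shows if the timer twists or slides
- knob_grip (a point): on the axis of the black bar knob, 82 mm above the bench, the height to grip: bar 46 mm long (this point's x, pointing to the pointer's end), 14 mm thick (y), from 62 to 94 mm above the bench, on its own round skirt 60 mm across, top 62 mm above the bench. The knob sits on an upright spring: it sinks 1 mm per 4 N of push, at most 5 mm, and comes up when freed
- pointer (a point): tip of the nose with a white line on the knob's skirt, 36 mm from the knob's axis along the bar, 60 mm above the bench; it turns with the knob
- mark (a point): point just inside the raised dark steel tab (10 x 7 x 9 mm, top 58 mm above the bench) on the bare metal ring (94 mm across) around the knob: 36 mm from the knob's axis, in the direction of the tab. The pointer is set when its tip is over this point. The ring turns only with force and is to be left alone
- knob (a joint): angle the knob is turned, rad, growing clockwise seen from above, from 0 to the stop at 2.6; it stays where it is left. It starts between 1.2 and 1.6
- ring (a joint): where the tab is set, in the same angle: the pointer is over the mark when the knob reads the same value (1.3 to 1.9)
- table: the wooden bench top, at height 0
- tub: grey open plastic cup, 84 mm across, 75 mm high, standing near the timer; origin at the centre of its underside
- glue: small white bottle, 42 mm across, 85 mm high, near the timer; origin at the centre of its underside
- tray: black low parts tray with six compartments, 140 x 100 x 30 mm, near the timer; origin at the centre of its underside
Things that resemble listed ones, but are neither listed nor needed, are in the scene too. What is shaped like the timer but turquoise is not meant.

How it is judged:
By the outcome, as a careful person would: the job done as asked, in the order asked, and still so for the second after the job is handed in, with the robot touching nothing.
It also fails if it takes over 53 s, if anything falls off the work surface, if the arm or the gripper's body presses on something with over 40 N, if the wrist force passes 120 N, or if a joint passes its speed limit or range.

## Working session

There is one attempt and no reset: what is moved stays moved. The work goes in short steps, Python scripts to look and compute and a tool call to move; the robot and the scene stay as the last step left them, time stands still between calls to the robot, and variables do not carry over. Pictures are saved under pics/ and viewed, at most 10 in all, crops included, and the job is handed in when it is done.

Besides the shell and the picture viewer there is one more tool, called after "Emit:" as name(argument=value, ...), one argument or row to a line, values as JSON. carry_out: Moves the arm, as the interface text tells. Its arguments: {"type":"object","properties":{"moves":{"type":"string"}},"required":["moves"]}

```bash
mkdir -p pics; cat > h.py <<'E'
import numpy as np,cv2
from bench import r,eyes
def ray(cam,uv):
    p=eyes.camera_params(cam);M=np.array(p["camera_from_world"]);f=192/np.tan(np.radians(p["fovy"])/2)
    d=np.array([(uv[0]-p["cx"])/f,-(uv[1]-p["cy"])/f,-1]);R=M[:3,:3]
    return -R.T@M[:3,3],R.T@d
def atz(cam,uv,z):
    o,d=ray(cam,uv);return (o+d*(z-o[2])/d[2])
def proj(cam,X):
    p=eyes.camera_params(cam);M=np.array(p["camera_from_world"]);f=192/np.tan(np.radians(p["fovy"])/2)
    c=M[:3,:3]@np.array(X)+M[:3,3];return np.array([p["cx"]+f*c[0]/-c[2],p["cy"]-f*c[1]/-c[2]])
E
python3 - <<'E'
from h import *
a=[]
for c in("scene","top"):
    I=eyes.grab_frame(c);a.append(I[:,:,::-1]);p=eyes.camera_params(c);print({k:v for k,v in p.items()})
    for n,z in(("timer",.025),("knob_grip",.082),("pointer",.06),("mark",.054),("timer_front",.026)):
        for d in eyes.recognise(n,c)[:4]:print(c,n,np.round(d["uv"],1),round(d["p"],2),np.round(atz(c,d["uv"],z),3))
cv2.imwrite("pics/a0.png",a[0]);cv2.imwrite("pics/a1.png",a[1])
o=r.get_obs();print(o)
E
```

```text
{'fovy': 50.762899757560746, 'cx': 253.520802513864, 'cy': 186.15474268397872, 'camera_from_world': array([[-0.39078641,  0.92047988, -0.00166294,  0.15712406],
       [-0.5604787 , -0.23651535,  0.79367759,  0.26123967],
       [ 0.73017095,  0.31109046,  0.60833635, -1.4807561 ],
       [ 0.        ,  0.        ,  0.        ,  1.        ]])}
scene timer [213.3 230.1] 0.92 [0.682 0.015 0.025]
scene timer [175.9 155.8] 0.86 [ 0.439 -0.238  0.025]
scene timer [290.7 195.2] 0.64 [0.484 0.142 0.025]
scene knob_grip [288.2 180.3] 0.81 [0.498 0.136 0.082]
scene knob_grip [211.7 218. ] 0.74 [0.7   0.024 0.082]
scene knob_grip [173.8 148.2] 0.55 [ 0.48  -0.212  0.082]
scene pointer [289.4 183.8] 0.77 [0.483 0.136 0.06 ]
scene pointer [213.8 220.3] 0.76 [0.684 0.02  0.06 ]
scene pointer [172.5 151. ] 0.58 [ 0.465 -0.229  0.06 ]
scene mark [214.  231.4] 0.82 [0.711 0.034 0.054]
scene mark [289.9 190.7] 0.59 [0.503 0.144 0.054]
scene timer_front [288.7 194.9] 0.76 [0.486 0.137 0.026]
scene timer_front [174.6 156.4] 0.65 [ 0.445 -0.239  0.026]
scene timer_front [212.6 230.7] 0.56 [0.685 0.015 0
[... 1260 characters left out ...]
t_pos': array([-57.09567741,  29.07701162, -13.61537341,  85.95721783,
         7.20137995,  65.82717989,  -8.86854827]), 'joint_velocities': array([ 0.02340075, -0.04695693,  0.07830097, -0.02655786,  0.02405189,
       -0.06210928,  0.07170332]), 'joint_efforts': array([-3.90478735e-04, -6.20020795e+01, -2.18406960e+00, -2.49869263e+01,
        1.38041039e-02,  2.38387656e-03,  5.37052600e-06]), 'position': array([0.28236907, 0.55754422, 0.24826997]), 'eef_rot': array([-1.79996785e+02, -1.81853355e-03,  1.53141470e+02]), 'force': array([ 0.35770549,  1.13687494, -0.05866966]), 'ft_torque': array([-0.04534082,  0.03712701, -0.02027092]), 'gripper_force': 0.0, 'opening': 0.08560743216374204}
```

View pics/a0.png

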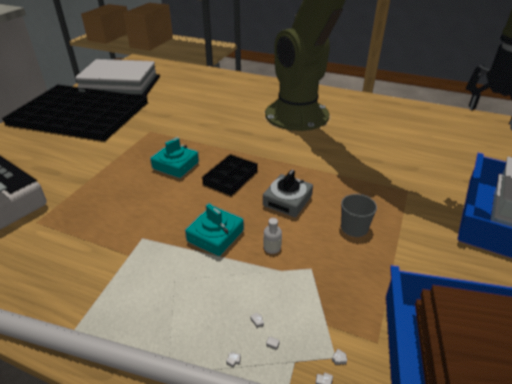

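View pics/a1.png

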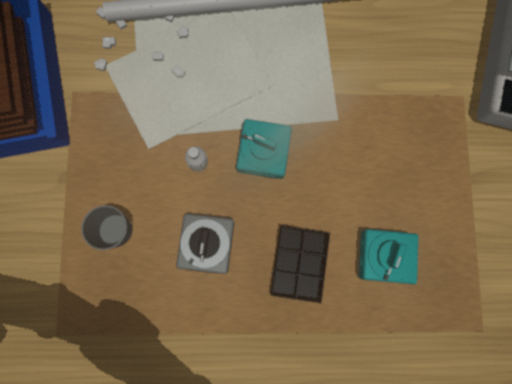

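The timer meant is the grey one: top (206,243), scene (288,195). The others at top (265,150) and (389,254) are turquoise. I'll confirm in an enlarged crop.

```bash
python3 - <<'E'
import cv2,numpy as np
a=cv2.imread("pics/a1.png")[208:278,170:240];b=cv2.imread("pics/a0.png")[160:220,255:322]
a=cv2.resize(a,(420,420),interpolation=cv2.INTER_CUBIC);b=cv2.resize(b,(380,340),interpolation=cv2.INTER_CUBIC)
o=np.zeros((420,800,3),np.uint8);o[:,:420]=a;o[:340,420:]=b;cv2.imwrite("pics/a2.png",o)
E
```

```text
(no output)
```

View pics/a2.png

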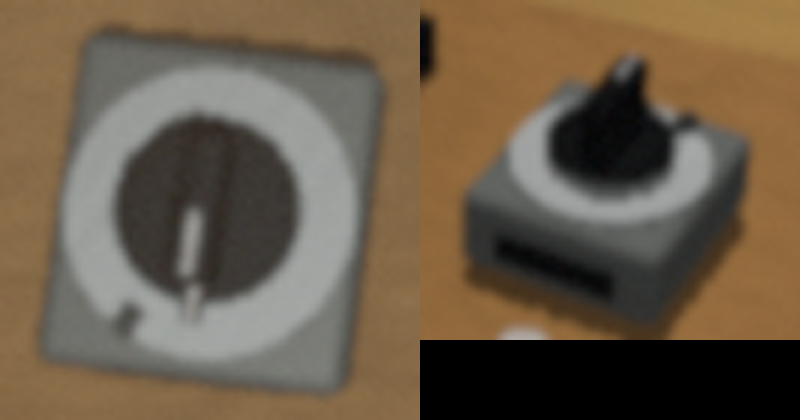

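Confirmed: grey case, white ring. Top pixels: ring centre ≈(205,243), pointer nose ≈(202,261), tab ≈(191,262), which is clockwise of the pointer. Next I'll measure these to sub-pixel.

```bash
cat > m.py <<'E'
from h import *
def measure(I,rough=(205,243)):
    # ring: bright, unsaturated; outer contour -> circle at z=.049
    x0,y0=int(rough[0])-40,int(rough[1])-40;S=8
    C=cv2.resize(I[y0:y0+80,x0:x0+80],None,fx=S,fy=S,interpolation=cv2.INTER_CUBIC)
    un=lambda q:np.array([x0+(q[0]+.5)/S-.5,y0+(q[1]+.5)/S-.5])
    g=C.min(axis=2)
    m=((g>128)*255).astype(np.uint8);m=cv2.morphologyEx(m,cv2.MORPH_OPEN,np.ones((9,9)))
    cs=max(cv2.findContours(m,cv2.RETR_EXTERNAL,cv2.CHAIN_APPROX_NONE)[0],key=cv2.contourArea)
    h=cv2.convexHull(cs)[:,0]
    P=np.array([atz("top",un(q),.049)[:2] for q in h])
    A=np.c_[2*P,np.ones(len(P))];s=np.linalg.lstsq(A,(P**2).sum(1),rcond=None)[0]
    R=np.sqrt(s[2]+s[0]**2+s[1]**2);c=s[:2]
    # polar unwraps about the axis
    def px(rad,a,z):return proj("top",[c[0]+rad*np.cos(a),c[1]+rad*np.sin(a),z])
    G=I.min(axis=2).astype(np.float32)
    def prof(rads,z):
        an=np.radians(np.arange(0,360,.5));u=np.array([[px(q,a,z) for a in an] for q in rads]).astype(np.float32)
        return np.arange(0,360,.5),cv2.remap(G,u[...,0],u[...,1],cv2.INTER_CUBIC).mean(0)
    return c,R,prof
E
python3 - <<'E'
from m import *
I=eyes.grab_frame("top");c,R,prof=measure(I);print(c,R,np.round(proj("top",[*c,.049]),1))
for n,rd,z in(("tab r38-44 z54",np.arange(.038,.044,.001),.055),("nose r32-35 z60",np.arange(.033,.0365,.001),.06),("bartop r10-20 z94",np.arange(.010,.021,.001),.094)):
    a,p=prof(rd,z);k=(a>=120)&(a<=220);print(n,p.mean().round(0));print([(int(x),int(y)) for x,y in zip(a[k][::6],p[k][::6])])
E
```

```text
[0.48509628 0.13407339] 0.0472016887270742 [204.7 243.1]Traceback (most recent call last):
  File "<stdin>", line 4, in <module>
  File "m.py", line 18, in prof
    an=np.radians(np.arange(0,360,.5));u=np.array([[px(q,a,z) for a in an] for q in rads]).astype(np.float32)
                                                    ~~^^^^^^^
  File "m.py", line 15, in px
    def px(rad,a,z):return proj("top",[c[0]+rad*np.cos(a),c[1]+rad*np.sin(a),z])
                           ~~~~^^^^^^^^^^^^^^^^^^^^^^^^^^^^^^^^^^^^^^^^^^^^^^^^^
  File "h.py", line 10, in proj
    p=eyes.camera_params(cam);M=np.array(p["camera_from_world"]);f=192/np.tan(np.radians(p["fovy"])/2)
ValueError: time passes only in moves, steps and waits
```

```bash
sed -i 's/eyes.camera_params(cam)/CP(cam)/' h.py; cat >> h.py <<'E'
import functools
CP=functools.lru_cache(None)(lambda c:eyes.camera_params(c))
E
cat > show.py <<'E'
from m import *
I=eyes.grab_frame("top");c,R,prof=measure(I);print(c,R,np.round(proj("top",[*c,.049]),1))
for n,rd,z,s in(("tab",np.arange(.038,.044,.001),.055,-1),("nose",np.arange(.033,.0365,.001),.06,1),("bartop",np.arange(.008,.018,.001),.094,1)):
    a,p=prof(rd,z);k=(a>=60)&(a<=240);a=a[k];p=p[k]*s
    i=p.argmax();w=abs(a-a[i])<12;q=np.clip(p-np.percentile(p[w],30),0,None)*w;print(n,a[i],"centroid",round((q*a).sum()/q.sum(),1));
    print([(int(x),int(y)) for x,y in zip(a[::8],p[::8])])
E
python3 show.py
```

```text
[0.48508186 0.13417612] 0.04714291262146221 [204.6 243.1]
tab 143.0 centroid 142.9
[(60, -153), (64, -153), (68, -153), (72, -153), (76, -153), (80, -155), (84, -155), (88, -157), (92, -156), (96, -157), (100, -155), (104, -155), (108, -158), (112, -158), (116, -158), (120, -160), (124, -160), (128, -160), (132, -159), (136, -144), (140, -93), (144, -80), (148, -124), (152, -157), (156, -161), (160, -160), (164, -159), (168, -160), (172, -161), (176, -161), (180, -162), (184, -163), (188, -161), (192, -161), (196, -162), (200, -162), (204, -162), (208, -162), (212, -162), (216, -162), (220, -162), (224, -162), (228, -162), (232, -162), (236, -161), (240, -162)]
nose 216.0 centroid 213.9
[(60, 152), (64, 152), (68, 155), (72, 155), (76, 156), (80, 155), (84, 156), (88, 154), (92, 153), (96, 154), (100, 156), (104, 158), (108, 158), (112, 159), (116, 159), (120, 160), (124, 160), (128, 159), (132, 160), (136, 156), (140, 150), (144, 149), (148, 154), (152, 160), (156, 160), (160, 161), (164, 153), (168, 142), (172, 143), (176, 140), (180, 154), (184, 161), (188, 161), (192, 161), (196, 161), (200, 161), (204, 162), (208, 161), (212, 162), (216, 163), (220, 161), (224, 161), (228, 161), (232, 161), (236, 162), (240, 162)]
bartop 171.5 centroid 171.5
[(60, 49), (64, 49), (68, 48), (72, 47), (76, 48), (80, 48), (84, 48), (88, 47), (92, 47), (96, 47), (100, 47), (104, 47), (108, 47), (112, 47), (116, 47), (120, 47), (124, 46), (128, 46), (132, 45), (136, 45), (140, 46), (144, 49), (148, 53), (152, 64), (156, 80), (160, 100), (164, 119), (168, 134), (172, 138), (176, 131), (180, 114), (184, 96), (188, 76), (192, 62), (196, 51), (200, 45), (204, 43), (208, 43), (212, 43), (216, 43), (220, 44), (224, 45), (228, 45), (232, 46), (236, 48), (240, 47)]
```

Emit:
carry_out(
  moves="-0.031 -0.0239 0.008 0 0 0 -1;-0.031 -0.0239 0.008 0 0 0 -1;-0.031 -0.0239 0.008 0 0 0 -1;-0.031 -0.0239 0.008 0 0 0 -1;-0.031 -0.0239 0.008 0 0 0 -1;-0.031 -0.0239 0.008 0 0 0 -1;-0.031 -0.0239 0.008 0 0 0 -1;-0.031 -0.0239 0.008 0 0 0 -1;-0.031 -0.0239 0.008 0 0 0 -1;-0.031 -0.0239 0.008 0 0 0 -1;-0.031 -0.0239 0.008 0 0 0 -1;-0.031 -0.0239 0.008 0 0 0 -1;0 0 0 0 0 -9.2 -1;0 0 0 0 0 -9.2 -1;0 0 0 0 0 0 -1;0 0 0 0 0 0 -1",
)

```text
time_s: 2.7
position: [0.4847, 0.1337, 0.1523]
eef_rot: [180.0, 0.0, 171.3]
force: [0.3, 0.4, -0.1]
opening: 0.0853
gripper_force: 0.0
```

```bash
python3 - <<'E'
from h import *
from scipy.optimize import least_squares
for cam,fn,(rx,ry) in(("scene","pics/a0.png",(288,190)),("top","pics/a1.png",(205,243))):
    I=cv2.imread(fn);x0,y0=rx-40,ry-40;S=8
    C=cv2.resize(I[y0:y0+80,x0:x0+80],None,fx=S,fy=S,interpolation=cv2.INTER_CUBIC)
    for t in(120,130,140):
        m=((C.min(axis=2)>t)*255).astype(np.uint8);m=cv2.morphologyEx(m,cv2.MORPH_OPEN,np.ones((9,9)))
        cs=max(cv2.findContours(m,cv2.RETR_EXTERNAL,cv2.CHAIN_APPROX_NONE)[0],key=cv2.contourArea)
        h=cv2.convexHull(cs)[:,0]
        P=np.array([atz(cam,[x0+(q[0]+.5)/S-.5,y0+(q[1]+.5)/S-.5],.049)[:2] for q in h])
        s=least_squares(lambda v:np.hypot(*(P-v).T)-.047,P.mean(0),loss="soft_l1",f_scale=.001)
        print(cam,t,np.round(s.x,4),np.abs(s.fun).mean().round(4))
E
```

```text
scene 120 [0.4852 0.1333] 0.0004
scene 130 [0.4843 0.133 ] 0.0007
scene 140 [0.4827 0.1326] 0.0014
top 120 [0.4852 0.1342] 0.0008
top 130 [0.4851 0.1342] 0.0002
top 140 [0.4852 0.134 ] 0.0008
```

Emit:
carry_out(
  moves="0 0 0.014 0 0 0 -1;0 0 0.014 0 0 0 -1;0 0 0.014 0 0 0 -1;0 0 0.014 0 0 0 -1;0 0 0.014 0 0 0 0;0 0 0 0 0 0 0.4;0 0 0 0 0 0 0.5;0 0 0 0 0 0 0.5;0 0 0 0 0 0 0.5",
)

```text
time_s: 3.82
position: [0.4849, 0.1336, 0.0827]
eef_rot: [180.0, 0.0, 171.5]
force: [0.8, 0.1, -0.6]
opening: 0.0213
gripper_force: 0.0
```

Emit:
carry_out(
  moves="0 0 0 0 0 0 0.6;0 0 0 0 0 0 0.6;0 0 0 0 0 0 0.65;0 0 0 0 0 0 0.65",
)

```text
time_s: 4.32
position: [0.4847, 0.1336, 0.0823]
eef_rot: [-180.0, -0.0, 171.5]
force: [-0.1, 0.7, -0.5]
opening: 0.0149
gripper_force: 0.0
```

Emit:
carry_out(
  moves="0 0 0 0 0 0 0.7;0 0 0 0 0 0 0.8;0 0 0 0 0 0 1;0 0 0 0 0 0 1;0 0 0 0 0 0 1",
)

```text
time_s: 4.95
position: [0.4847, 0.1336, 0.0823]
eef_rot: [-180.0, -0.0, 171.5]
force: [0.6, 0.2, 0.6]
opening: 0.0132
gripper_force: 59.0
```

Emit:
carry_out(
  moves="0 0 0.001 0 0 0 1;0 0 0.001 0 0 0 1;0 0 0.001 0 0 0 1;0 0 0 0 0 0 1;0 0 0 0 0 0 1",
)

```text
time_s: 5.58
position: [0.4847, 0.1336, 0.0799]
eef_rot: [180.0, 0.0, 171.5]
force: [-2.1, -1.4, 10.4]
opening: 0.013
gripper_force: 60.3
```

Emit:
carry_out(
  moves="0 0 0.0008 0 0 0 1;0 0 0.0008 0 0 0 1;0 0 0 0 0 0 1;0 0 0 0 0 0 1",
)

```text
time_s: 6.08
position: [0.4847, 0.1336, 0.0787]
eef_rot: [180.0, 0.0, 171.5]
force: [-4.0, -1.1, 14.9]
opening: 0.013
gripper_force: 61.0
```

Emit:
carry_out(
  moves="0 0 0 0 0 2 1;0 0 0 0 0 3 1;0 0 0 0 0 3 1;0 0 0 0 0 3 1;0 0 0 0 0 3 1;0 0 0 0 0 0 1;0 0 0 0 0 0 1",
)

```text
time_s: 6.95
position: [0.4848, 0.1339, 0.0787]
eef_rot: [180.0, 0.1, 157.6]
force: [-3.4, 0.3, 14.0]
opening: 0.0128
gripper_force: 61.1
```

```bash
python3 - <<'E'
from h import *
o=r.get_obs();print(o["ft_torque"],o["force"],o["joint_pos"][6],o["eef_rot"][2]);cv2.imwrite("pics/b0.png",cv2.resize(np.hstack([eyes.grab_frame("top")[203:283,165:245],eyes.grab_frame("scene")[145:225,250:330]])[:,:,::-1],(800,400),interpolation=cv2.INTER_CUBIC))
E
```

```text
[-0.1011811   0.80701123  0.07476871] [-3.43267126  0.2688028  13.97882465] 40.96553467223771 157.55077204772473
```

View pics/b0.png

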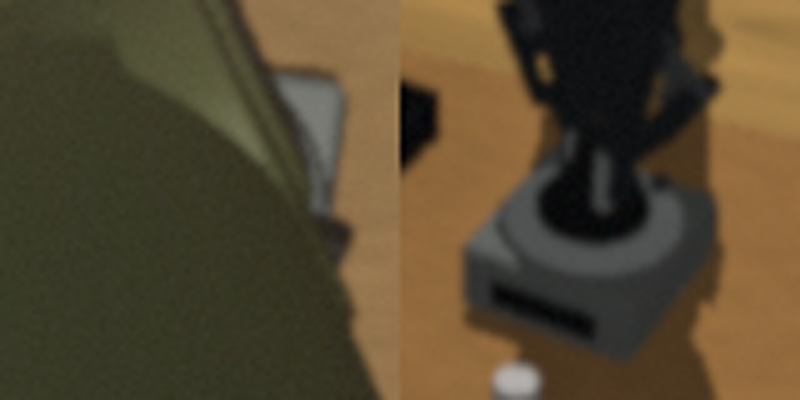

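```bash
cat > chk.py <<'E'
from h import *
o=r.get_obs();I=eyes.grab_frame("scene")[:,:,::-1];A=cv2.imread("pics/a0.png")
print("t",o["time_s"],"tq",np.round(o["ft_torque"],3),"F",np.round(o["force"],1),"j7",round(o["joint_pos"][6],1),"yaw",round(o["eef_rot"][2],2))
g=lambda X:cv2.GaussianBlur(cv2.cvtColor(np.ascontiguousarray(X),cv2.COLOR_BGR2GRAY),(0,0),.8)
# front-face panel and its two ends: local subpixel shift by ECC
for n,(x,y,w,h) in dict(panel=(262,190,46,30),left=(259,188,26,24),right=(284,194,26,24)).items():
    W=np.eye(2,3,dtype=np.float32)
    try:
        cc,W=cv2.findTransformECC(g(A)[y:y+h,x:x+w],g(I)[y:y+h,x:x+w],W,cv2.MOTION_TRANSLATION,(3,100,1e-5));print(n,np.round(W[:,2],2),round(cc,3))
    except cv2.error as e:print(n,"fail")
E
python3 chk.py
```

```text
t 7.05 tq [-0.067  0.797  0.01 ] F [-3.4 -0.9 13.3] j7 41.0 yaw 157.55
panel [ 0.25 -0.24] 0.731
left [4.51 3.17] 0.844
right [ 0.04 -1.08] 0.897
```

Emit:
carry_out(
  moves="0 0 0 0 0 3 1;0 0 0 0 0 3 1;0 0 0 0 0 3 1;0 0 0 0 0 3 1;0 0 0 0 0 3 1;0 0 0 0 0 3 1;0 0 0 0 0 3 1;0 0 0 0 0 3 1;0 0 0 0 0 3 1",
)

```text
time_s: 8.22
position: [0.4851, 0.1344, 0.0788]
eef_rot: [179.9, 0.0, 130.5]
force: [-3.4, 1.2, 14.0]
opening: 0.0131
gripper_force: 61.2
```

```bash
python3 chk.py
```

```text
t 8.225 tq [0.179 0.67  0.197] F [-3.4  1.2 14. ] j7 21.5 yaw 130.49
panel [-0.66 -0.2 ] 0.767
left [-0.42  0.18] 0.869
right [-0.53 -0.98] 0.839
```

Emit:
carry_out(
  moves="0 0 0 0 0 3 1;0 0 0 0 0 3 1;0 0 0 0 0 3 1;0 0 0 0 0 3 1;0 0 0 0 0 2 1",
)

```text
time_s: 8.9
position: [0.4854, 0.1346, 0.0789]
eef_rot: [179.9, -0.0, 116.5]
force: [-1.6, 2.1, 13.9]
opening: 0.0132
gripper_force: 61.1
```

```bash
python3 chk.py
```

```text
t 8.9 tq [0.225 0.56  0.203] F [-1.6  2.1 13.9] j7 11.5 yaw 116.52
panel [-0.59 -0.24] 0.77
left [-0.23 -0.  ] 0.892
right [-0.23 -0.91] 0.885
```

Emit:
carry_out(
  moves="0 0 0 0 0 1 1;0 0 0 0 0 1 1;0 0 0 0 0 1 1",
)

```text
time_s: 9.32
position: [0.4854, 0.1346, 0.0789]
eef_rot: [179.8, -0.0, 113.6]
force: [-2.3, 1.3, 15.1]
opening: 0.0131
gripper_force: 61.1
```

```bash
python3 chk.py
```

```text
t 9.325 tq [0.32  0.477 0.182] F [-2.3  1.3 15.1] j7 9.4 yaw 113.56
panel [-0.54 -0.22] 0.769
left [-0.23  0.05] 0.891
right [-0.3  -0.95] 0.877
```

Emit:
carry_out(
  moves="0 0 0 0 0 1 1;0 0 0 0 0 1 1;0 0 0 0 0 0 1",
)

```text
time_s: 9.75
position: [0.4855, 0.1346, 0.0789]
eef_rot: [179.8, -0.0, 111.6]
force: [-2.9, 1.8, 12.8]
opening: 0.0136
gripper_force: 61.1
```

```bash
python3 chk.py
```

```text
t 9.75 tq [0.31  0.506 0.156] F [-2.9  1.8 12.8] j7 8.0 yaw 111.58
panel [-0.54 -0.25] 0.769
left [-0.23 -0.  ] 0.893
right [-0.37 -0.94] 0.867
```

Emit:
carry_out(
  moves="0 0 0.0002 0 0 1 1;0 0 0.0001 0 0 1 1",
)

```text
time_s: 10.05
position: [0.4856, 0.1346, 0.0786]
eef_rot: [179.8, -0.0, 109.6]
force: [-1.0, 1.9, 14.9]
opening: 0.0126
gripper_force: 61.2
```

```bash
python3 chk.py|head -1
```

```text
t 10.05 tq [0.295 0.543 0.153] F [-1.   1.9 14.9] j7 6.6 yaw 109.56
```

Emit:
carry_out(
  moves="0 0 0 0 0 1 1;0 0 0 0 0 1 1",
)

```text
time_s: 10.35
position: [0.4856, 0.1346, 0.0787]
eef_rot: [179.8, -0.0, 107.6]
force: [-2.8, 1.8, 14.2]
opening: 0.0125
gripper_force: 61.2
```

```bash
python3 chk.py
```

```text
t 10.35 tq [0.298 0.497 0.225] F [-2.8  1.8 14.2] j7 5.2 yaw 107.56
panel [-0.53 -0.24] 0.769
left [-0.24  0.05] 0.892
right [-0.53 -0.98] 0.838
```

Emit:
carry_out(
  moves="0 0 0 0 0 1 1;0 0 0 0 0 0 1",
)

```text
time_s: 10.65
position: [0.4856, 0.1346, 0.0787]
eef_rot: [179.8, -0.0, 106.6]
force: [-2.6, 2.4, 13.9]
opening: 0.0131
gripper_force: 61.2
```

```bash
sed -i 's/^o=r.get_obs();/T=[r.get_obs()["ft_torque"][2]]\nfor _ in range(2):eyes.grab_frame("scene");T.append(r.get_obs()["ft_torque"][2])\nprint("Tz",np.round(T,3));o=r.get_obs();/' chk.py; python3 chk.py
```

```text
Tz [0.17  0.147 0.142]
t 10.75 tq [0.326 0.474 0.142] F [-2.2  1.  14.1] j7 4.5 yaw 106.59
panel [-0.51 -0.25] 0.769
left [-0.23  0.01] 0.891
right [-0.33 -0.97] 0.867
```

Emit:
carry_out(
  moves="0 0 0 0 0 1 1;0 0 0 0 0 0 1",
)

```text
time_s: 11.05
position: [0.4856, 0.1346, 0.0787]
eef_rot: [179.8, -0.0, 105.6]
force: [-1.5, 2.3, 14.5]
opening: 0.0133
gripper_force: 61.2
```

```bash
python3 chk.py|head -2
```

```text
Tz [0.156 0.137 0.159]
t 11.15 tq [0.369 0.491 0.159] F [-1.9  2.1 14.2] j7 3.8 yaw 105.59
```

Emit:
carry_out(
  moves="0 0 0 0 0 1 1;0 0 0 0 0 1 1;0 0 0 0 0 0 1",
)

```text
time_s: 11.58
position: [0.4857, 0.1346, 0.0787]
eef_rot: [179.8, -0.1, 103.6]
force: [-1.7, 1.3, 14.2]
opening: 0.0133
gripper_force: 61.2
```

```bash
python3 chk.py|head -2
```

```text
Tz [0.14  0.116 0.149]
t 11.675 tq [0.329 0.546 0.149] F [-1.3  1.7 15.2] j7 2.3 yaw 103.59
```

Emit:
carry_out(
  moves="0 0 0 0 0 1 1;0 0 0 0 0 0 1",
)

```text
time_s: 11.98
position: [0.4857, 0.1346, 0.0787]
eef_rot: [179.8, -0.1, 102.6]
force: [-2.1, 2.0, 14.0]
opening: 0.0133
gripper_force: 61.2
```

```bash
python3 chk.py|head -2
```

```text
Tz [0.087 0.105 0.115]
t 12.075 tq [0.298 0.464 0.115] F [-2.1  1.4 14.9] j7 1.6 yaw 102.59
```

Emit:
carry_out(
  moves="0 0 0 0 0 1 1;0 0 0 0 0 1 1;0 0 0 0 0 0 1",
)

```text
time_s: 12.5
position: [0.4857, 0.1346, 0.0787]
eef_rot: [179.8, -0.1, 100.6]
force: [-1.2, 1.1, 14.2]
opening: 0.0129
gripper_force: 61.2
```

```bash
python3 chk.py
```

```text
Tz [0.062 0.121 0.175]
t 12.6 tq [0.373 0.48  0.175] F [-2.1  1.7 14.3] j7 0.2 yaw 100.59
panel [-0.47 -0.22] 0.758
left [-0.24  0.07] 0.891
right [-0.35 -0.95] 0.871
```

Emit:
carry_out(
  moves="0 0 0 0 0 1 1;0 0 0 0 0 0 1",
)

```text
time_s: 12.9
position: [0.4857, 0.1347, 0.0787]
eef_rot: [179.8, -0.1, 99.6]
force: [-2.1, 1.4, 14.5]
opening: 0.0133
gripper_force: 61.2
```

```bash
python3 chk.py|head -2
```

```text
Tz [0.177 0.143 0.15 ]
t 13.0 tq [0.38  0.499 0.15 ] F [-1.2  1.4 13.1] j7 -0.5 yaw 99.59
```

Emit:
carry_out(
  moves="0 0 0.0001 0 0 1 1;0 0 0 0 0 1 1;0 0 0 0 0 0 1",
)

```text
time_s: 13.42
position: [0.4858, 0.1347, 0.0786]
eef_rot: [179.8, -0.1, 97.6]
force: [-1.9, 1.2, 14.8]
opening: 0.0132
gripper_force: 61.2
```

```bash
python3 chk.py|head -2
```

```text
Tz [0.214 0.139 0.136]
t 13.525 tq [0.338 0.41  0.136] F [-1.4  2.4 14.7] j7 -1.9 yaw 97.59
```

Emit:
carry_out(
  moves="0 0 0 0 0 1 1;0 0 0 0 0 0 1",
)

```text
time_s: 13.82
position: [0.4858, 0.1346, 0.0786]
eef_rot: [179.8, -0.1, 96.6]
force: [-1.4, 0.8, 14.4]
opening: 0.0129
gripper_force: 61.3
```

```bash
python3 chk.py
```

```text
Tz [0.357 0.323 0.326]
t 13.925 tq [0.385 0.423 0.326] F [-0.7  2.3 14.7] j7 -2.6 yaw 96.63
panel [-0.53 -0.18] 0.767
left [-0.27  0.09] 0.889
right [-0.26 -0.89] 0.88
```

Emit:
carry_out(
  moves="0 0 0 0 0 -1.4 1;0 0 0 0 0 -3 1;0 0 0 0 0 -3 1;0 0 0 0 0 -3 1;0 0 0 0 0 -3 1;0 0 0 0 0 -3 1;0 0 0 0 0 -3 1;0 0 0 0 0 -3 1",
)

```text
time_s: 14.98
position: [0.4854, 0.1345, 0.0786]
eef_rot: [179.8, -0.0, 119.0]
force: [-1.6, 0.7, 15.3]
opening: 0.0132
gripper_force: 61.2
```

```bash
python3 chk.py
```

```text
Tz [-0.162 -0.135 -0.042]
t 15.075 tq [ 0.309  0.585 -0.042] F [-2.3  0.9 14.7] j7 13.3 yaw 119.02
panel [-0.54 -0.18] 0.77
left [-0.25  0.11] 0.888
right [-0.26 -0.89] 0.879
```

Emit:
carry_out(
  moves="0 0 0 0 0 -3 1;0 0 0 0 0 -3 1;0 0 0 0 0 -3 1;0 0 0 0 0 -3 1;0 0 0 0 0 -3 1;0 0 0 0 0 -3 1;0 0 0 0 0 -3 1;0 0 0 0 0 -3 1;0 0 0 0 0 0 1",
)

```text
time_s: 16.25
position: [0.485, 0.1342, 0.0785]
eef_rot: [179.9, 0.0, 143.0]
force: [-2.4, 0.6, 14.4]
opening: 0.013
gripper_force: 61.3
```

```bash
python3 chk.py
```

```text
Tz [-0.047 -0.003 -0.059]
t 16.35 tq [ 0.068  0.81  -0.059] F [-3.5  1.3 16.3] j7 30.4 yaw 142.94
panel [-0.39 -0.15] 0.751
left [0.11 0.63] 0.829
right [-0.03 -0.86] 0.897
```

Emit:
carry_out(
  moves="0 0 -0.001 0 0 0 1;0 0 -0.001 0 0 0 1;0 0 -0.001 0 0 0 1;0 0 -0.001 0 0 0 1;0 0 0 0 0 0 1;0 0 0 0 0 0 0.6;0 0 0 0 0 0 0.6;0 0 0 0 0 0 0.2;0 0 0 0 0 0 -0.3;0 0 0 0 0 0 -0.3;0 0 -0.02 0 0 0 -0.3;0 0 -0.04 0 0 0 -1;0 0 -0.04 0 0 0 -1;0.043 0.03 0 0 0 0 -1;0.043 0.03 0 0 0 0 -1;0.043 0.03 0 0 0 0 -1;0.043 0.03 0 0 0 0 -1;0.043 0.03 0 0 0 0 -1;0.043 0.03 0 0 0 0 -1;0 0 0 0 0 0 -1",
)

```text
time_s: 18.9
position: [0.384, 0.4375, 0.181]
eef_rot: [179.9, -0.2, 143.4]
force: [0.2, -0.6, -0.1]
opening: 0.0858
gripper_force: 0.0
```

```bash
python3 show.py; python3 - <<'E'
from h import *
I=eyes.grab_frame("top");J=eyes.grab_frame("scene");cv2.imwrite("pics/c_top.png",I[:,:,::-1]);cv2.imwrite("pics/c_sc.png",J[:,:,::-1])
cv2.imwrite("pics/c0.png",cv2.resize(np.hstack([I[208:278,170:240],J[155:225,255:325]])[:,:,::-1],(800,400),interpolation=cv2.INTER_CUBIC))
E
```

```text
[0.48513925 0.1341073 ] 0.04736290798083818 [204.7 243.1]
tab 142.5 centroid 142.3
[(60, -155), (64, -155), (68, -155), (72, -155), (76, -156), (80, -156), (84, -157), (88, -159), (92, -159), (96, -158), (100, -158), (104, -158), (108, -160), (112, -161), (116, -161), (120, -162), (124, -162), (128, -162), (132, -160), (136, -137), (140, -87), (144, -83), (148, -131), (152, -162), (156, -164), (160, -163), (164, -161), (168, -163), (172, -164), (176, -164), (180, -165), (184, -165), (188, -165), (192, -163), (196, -164), (200, -164), (204, -165), (208, -165), (212, -165), (216, -164), (220, -165), (224, -164), (228, -164), (232, -164), (236, -163), (240, -163)]
nose 196.5 centroid 192.1
[(60, 155), (64, 156), (68, 155), (72, 156), (76, 158), (80, 158), (84, 157), (88, 157), (92, 156), (96, 157), (100, 159), (104, 160), (108, 160), (112, 160), (116, 161), (120, 161), (124, 161), (128, 161), (132, 158), (136, 140), (140, 128), (144, 124), (148, 140), (152, 162), (156, 164), (160, 163), (164, 162), (168, 161), (172, 162), (176, 164), (180, 164), (184, 164), (188, 164), (192, 164), (196, 164), (200, 163), (204, 164), (208, 163), (212, 164), (216, 164), (220, 164), (224, 163), (228, 164), (232, 164), (236, 163), (240, 163)]
bartop 140.5 centroid 140.8
[(60, 47), (64, 47), (68, 47), (72, 47), (76, 46), (80, 45), (84, 44), (88, 43), (92, 44), (96, 44), (100, 43), (104, 42), (108, 43), (112, 46), (116, 51), (120, 60), (124, 75), (128, 95), (132, 115), (136, 132), (140, 140), (144, 136), (148, 122), (152, 103), (156, 84), (160, 69), (164, 58), (168, 49), (172, 45), (176, 44), (180, 43), (184, 42), (188, 43), (192, 45), (196, 47), (200, 47), (204, 48), (208, 48), (212, 48), (216, 48), (220, 48), (224, 49), (228, 49), (232, 49), (236, 50), (240, 49)]
```

View pics/c0.png

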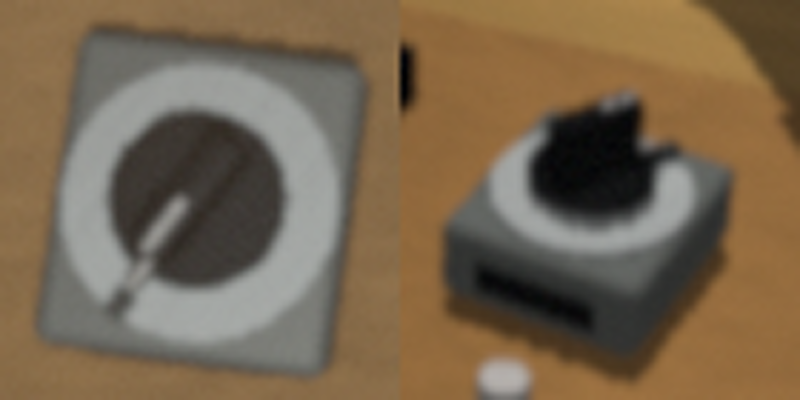

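The pointer nose (≈142.3°) lies over the tab (≈142.5°), and the ring centre has not moved. One last check that the case has not twisted, then I'll hand in.

```bash
python3 - <<'E'
from h import *
for a,b,(x0,y0,x1,y1),c,rr in(("a1","c_top",(172,208,240,280),(205,243),24),):
    A,B=[cv2.imread(f"pics/{n}.png",0).astype(np.float32)[y0:y1,x0:x1] for n in(a,b)]
    m=np.full(A.shape,255,np.uint8);cv2.circle(m,(c[0]-x0,c[1]-y0),rr,0,-1)
    cc,W=cv2.findTransformECC(A,B,np.eye(2,3,dtype=np.float32),cv2.MOTION_EUCLIDEAN,(3,200,1e-6),m,1)
    s=W@np.array([c[0]-x0,c[1]-y0,1])-[c[0]-x0,c[1]-y0];print("cc",cc,"rot deg",np.degrees(np.arctan2(W[1,0],W[0,0])),"shift px",s)
print(r.sign_off() if abs(np.degrees(np.arctan2(W[1,0],W[0,0])))<2 and np.hypot(*s)<1 else "CHECK")
E
```

```text
cc 0.864944735627219 rot deg 0.6321245 shift px [ 0.23533556 -0.21629778]
the job is handed in; nothing more can be done
None
```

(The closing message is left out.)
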